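# Pack the spatula and close the autoclave cassette

### The job

Get the steel instrument cassette ready for the autoclave: lay the spatula flat in its empty shaped compartment beside the forceps, with the blade in the wide blade pocket, then fit the loose slotted cover. Tip the cover so that one long edge goes under the folded lip along the cassette's near long side, then lower the other edge until the cover lies flat on the ledges inside the rim. Leave the forceps in place and the other things on the counter where they are.

Things in the scene. Friction and masses are not known exactly. Their poses are not given: they have to be found in the camera images.
- cassette: open steel instrument tray, 116 (x) by 172 mm (y), wire bails on the short ends out to y = +-99; fixed to the counter. Origin: centre of underside; z up. Walls 3 mm thick, 30 mm high, but the -x long wall (near side, facing the robot) is 34.5 mm high with a folded lip. Floor top at z = 4. Cover rests on 6 mm wide ledges along both long walls, top z = 24. Inside 110 by 166 mm.
- compartment (a point): point on the cassette's floor (cassette x 15, y -12, z 4 mm) where the spatula's origin belongs, spatula along cassette y, blade towards +y. The handle lies in 22 mm wide notches of two cross ribs, 12 mm high, 6 mm thick, at cassette y -52 and +23. Between the ribs about 26 mm of floor is free for a finger on each side of the laid handle.
- cover_seat (a point): fixed point of the cassette (0, 0, 24 mm) where the cover's origin lies when seated. Axes as the cassette.
- lip_edge (a point): middle of the lip's free edge, at its underside (cassette x -44, y 0, z 32 mm). The lip is 2.5 mm thick, runs the whole long side and overhangs the inside by 11 mm (x -55 to -44), 8 mm above the ledge; the cover's edge goes in under it towards cassette -x.
- spatula: spatula, 140 mm long, about 70 g, lying flat on the counter. Origin: on its underside below the handle, about 9 mm behind the balance point; x along it to the blade, z up. Black handle 14 mm wide and high from x -51 to +34, neck, flat steel blade 30 mm wide, 3 mm thick, round-ended, x +44 to +89, level with the underside. Grip across the handle at the origin.
- blade_end (a point): tip of the spatula's blade (spatula local x = 89 mm)
- cover: loose flat slotted steel cover, 104 (x) by 160 mm (y), 3 mm thick, about 220 g, flat on the counter, handle up. Origin: centre of underside; z up. A bridge handle runs along y over its middle: bar 70 mm long, 10 mm wide, from 9 to 27 mm above the underside. Same either way round: either long edge may go under the lip. 3 mm play on each side inside the cassette.
- forceps: steel forceps, 125 mm long, 13 mm wide, 9 mm high, already lying in the narrow compartment of the cassette at local x = -25 mm, along local y. Origin: centre of its underside. Stays there.
- sample_cup: bystander: sample cup with screw lid, 48 mm wide, 66 mm high, behind the cassette. Origin: centre of its underside.
- steel_tin: bystander: small round tin, 32 mm wide, 33 mm high, behind the cassette. Origin: centre of its underside.
- tally_counter: bystander: hand tally counter, 45 x 64 x 27 mm, on the right. Origin: centre of its underside.
- strip_bottle: bystander: black capped bottle, 42 mm wide, 114 mm high, on the right. Origin: centre of its underside.
- marker: bystander: marker pen lying on the left, 120 mm long, 13 mm thick. Origin: centre of its underside.
- blade_pocket (a point): centre of the blade pocket's floor (cassette x 15, y 54.5, z 4 mm): pocket 38 mm wide in x with sides 10 mm high, from the rib (y 26) to the end wall (y 83)
- analyser: fixed equipment: white boxy bench analyser, 266 (x) by 255 (y) by 214 mm high, origin: centre of its underside; its front stands 10 cm behind the grips of the spatula and the cover. Keep the gripper and wrist clear of it: draw back towards the robot or rise above it before turning or swinging across to the cassette.

How it is judged:
By the outcome, as a careful person would: the job done as asked, in the order asked, and still so for the second after the job is handed in, with the robot touching nothing.
It also fails if it takes over 64 s, if anything falls off the work surface, if the arm or the gripper's body presses on something with over 40 N, if the wrist force passes 120 N, or if a joint passes its speed limit or range.

### The arm

A 6-joint arm with a two-finger parallel gripper is mounted at the origin on a cart in front of the work surface, level with it; the furniture and walls round the work are solid. World frame = base frame: x ahead of the robot, y to its left, z up, the work surface at z = 0. Lengths are in m, angles in rad, forces in N, time in s.
With the tool pointing down it reaches from about 0.375 to 0.9 m from the base axis. Payload 3.1 kg.
Tool frame: the origin (TCP) lies on the mounting face of the last link; the fingertips stand ahead of it and the grasp point (between the pads) lies 164 mm ahead of it (r.tip_extent is the z of the fingertips in the tool frame, in m); z points along the fingers, y is the line along which they close (so a half turn about z gives the same grasp; the last joint's range is limited). The gripper opens to 87 mm and grips with 3 to 60 N. Pads are 19 mm wide; open, the fingers measure 117 mm over their backs; the gripper's body (75 mm by 190 mm) begins 51 mm behind the grasp point.
Start: joints at [0.984, 0.527, 1.433, -0, 1.181, -0.178], TCP at [0.248, 0.573, 0.405] pointing down, gripper open.
Joint ranges: [-3.08, 3.08], [-0.75, 2.2], [0.22, 2.44], [-1.43, 4.57], [0, 2.65], [-2.85, 2.85]. Speed limits (rad/s): [2.79, 2.79, 3.14, 3.14, 3.14, 3.14].

### API

Orientations are given as a unit quaternion [x, y, z, w].
In Python, from station import r, grab_frame gives the robot as it stands. Calls block until the motion is done:
- r.move_ptp(position, orientation): joint-space move of the TCP to a pose.
- r.move_straight(position, attitude=None, vel=0.15): straight line of the TCP; attitude=None keeps the orientation; vel is the mean speed in m/s.
- r.move_j(angles): joint-space move.
- r.open_gripper() and r.grab(effort=None): open the fingers fully, or close them until they stop; effort is the grip in N (None keeps the last).
- r.hold(seconds).
- r.inverse_kinematics(position, orientation): joint angles nearest the present ones, or None.
- grab_frame(name): name is "side" or "top" or "wrist"; returns a dict with "pixels" (420x560x3 uint8, red, green, blue), "depth" (420x560 float32, m along the optical axis (not along the pixel's ray), 0 where there is no reading), "K" (3x3 intrinsics, pixels), "T" (4x4, takes a point from camera to world coordinates); the wrist camera has in their place "tool_from_camera" (4x4, takes a point from camera to tool coordinates, whose origin is the TCP and whose axes are the flange's). Camera axes: x right, y down, z forward; pixel columns grow to the right and rows downward; lengths in m; the calibration is good to about 2 mm. A picture is of the moment at which its call begins: read the wrist's pose just before it.
A pose or a line that the arm cannot do raises r.PlanningError and nothing moves.
- r.job_done(): hands the job in; it is judged then, once.
Readings, each from a call of its own:
- r.get_time(): time.
- r.get_qpos(): joint angles.
- r.get_joint_vel(): joint speeds.
- r.get_effort(): joint torques, N m.
- r.get_eef_pos(): TCP position.
- r.get_tcp_rot(): TCP orientation.
- r.get_ft_force(): force on the tool from outside, world axes, zero at the start.
- r.get_torque(): the same for the moment, N m.
- r.get_gripper_width(): finger opening in m.
- r.get_gripper_force(): force on a finger pad.
Only numpy, scipy, OpenCV 4.12 (cv2) and the standard library are available. Lean on these libraries where they do the work, as an engineer would, in place of code of your own. Each camera call takes 0.05 s, during which the arm holds its last target. There are 200 camera calls.

## Working session

There is one attempt and no reset: what is moved stays moved. The work goes in short steps, each a Python script; the robot and the scene stay as the last script left them, time stands still between calls to the robot, and variables do not carry over. Pictures are saved under pics/ and viewed, at most 10 in all, crops included, and the job is handed in when it is done.

```bash
ls; mkdir -p pics; python3 - <<'E'
from station import r, grab_frame
import cv2,numpy as np
for n in("top","side"):
    f=grab_frame(n); cv2.imwrite(f"pics/{n}0.png",f["pixels"][:,:,::-1]); np.savez(f"{n}0.npz",**{k:f[k] for k in("pixels","depth","K","T")})
    print(n,f["K"].round(1).tolist(),f["T"].round(3).tolist())
print(r.get_time(),r.tip_extent,r.get_tcp_rot(),grab_frame("wrist")["tool_from_camera"].round(3).tolist())
E
```

```text
pics
top [[430.2, 0.0, 273.9], [0.0, 430.2, 208.0], [0.0, 0.0, 1.0]] [[-0.025, -0.976, 0.217, 0.251], [-1.0, 0.025, -0.006, 0.109], [0.0, -0.217, -0.976, 1.41], [0.0, 0.0, 0.0, 1.0]]
side [[502.6, 0.0, 278.2], [0.0, 502.6, 205.4], [0.0, 0.0, 1.0]] [[-0.859, -0.245, 0.45, -0.066], [-0.512, 0.43, -0.743, 1.151], [-0.011, -0.869, -0.495, 0.777], [0.0, 0.0, 0.0, 1.0]]
0.1 0.1822 [ 2.02983432e-01  9.79181681e-01 -9.05761545e-04 -3.75025873e-04] [[-0.0, -0.97, -0.242, 0.066], [1.0, -0.0, -0.001, 0.0], [0.001, -0.242, 0.97, 0.021], [0.0, 0.0, 0.0, 1.0]]
```

View pics/top0.png

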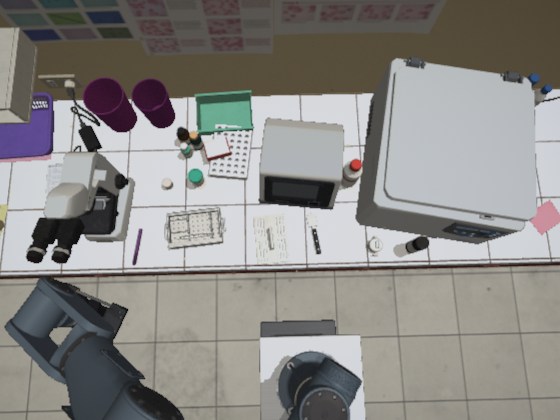

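View pics/side0.png

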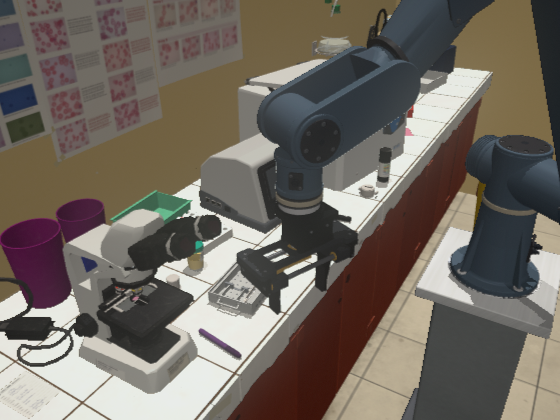

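The top view shows the cassette at (195,228), the cover at (270,238), and the spatula at (315,236) with its blade end up at (311,217). The marker is at (137,246). Next I'll take rough positions from these and look closer with the wrist camera.

```bash
cat > h.py <<'E'
from station import r, grab_frame
import numpy as np, cv2
from scipy.spatial.transform import Rotation as R
def tool(yaw, tilt=0.):
    """down-pointing tool; tool y along world direction yaw+90deg; x along yaw mirrored"""
    x=np.array([np.cos(yaw),np.sin(yaw),0]); z=np.array([0,0,-1.]); y=np.cross(z,x)
    return R.from_matrix(np.c_[x,y,z])
def shot(name):
    p=np.array(r.get_eef_pos()); q=np.array(r.get_tcp_rot())
    f=grab_frame("wrist"); M=np.eye(4); M[:3,:3]=R.from_quat(q).as_matrix(); M[:3,3]=p
    T=M@f["tool_from_camera"]
    cv2.imwrite(f"pics/{name}.png",f["pixels"][:,:,::-1]); np.savez(f"{name}.npz",pixels=f["pixels"],depth=f["depth"],K=f["K"],T=T)
def world(f,uv=None):
    K,T,d=f["K"],f["T"],f["depth"]
    v,u=np.mgrid[:d.shape[0],:d.shape[1]]
    P=np.stack([(u-K[0,2])/K[0,0]*d,(v-K[1,2])/K[1,1]*d,d],-1)
    return P@T[:3,:3].T+T[:3,3]
E
python3 - <<'E'
from h import *
W=world(np.load("top0.npz"))
for n,(u,v) in dict(cass=(195,228),cover=(270,238),spat=(316,240),blade=(311,219),mark=(137,246),cass_l=(165,229),cass_r=(224,226),counter=(240,250),edge=(240,265),ana=(297,205),anab=(265,200),anat=(302,130)).items(): print(n,W[v,u].round(3))
print(tool(0).as_quat(),r.get_eef_pos())
for x,y in((.36,.05),(.40,.35),(.4,.1)):
  for z in (.35,.45):
    print(x,y,z,r.inverse_kinematics([x,y,z],tool(0).as_quat()), r.inverse_kinematics([x,y,z],tool(np.pi).as_quat()))
E
```

```text
cass [ 0.503  0.364 -0.   ]
cover [0.459 0.116 0.027]
spat [ 0.451 -0.034  0.012]
blade [ 0.524 -0.022  0.   ]
mark [0.447 0.552 0.007]
cass_l [0.5   0.461 0.012]
cass_r [0.505 0.266 0.015]
counter [0.425 0.215 0.003]
edge [ 0.377  0.216 -0.003]
ana [0.568 0.024 0.02 ]
anab [0.581 0.129 0.049]
anat [0.76  0.011 0.195]
[1. 0. 0. 0.] [0.24828277 0.57328469 0.40400126]
0.36 0.05 0.35 [-1.72354320e-01  2.83815914e-01  2.11345912e+00 -4.44089210e-16
  7.44317622e-01  1.39844201e+00] [-1.72354320e-01  2.83815914e-01  2.11345912e+00 -4.44089210e-16
  7.44317622e-01 -1.74315065e+00]
0.36 0.05 0.45 [-1.72354320e-01  9.44492006e-02  1.97080662e+00 -4.44089210e-16
  1.07633683e+00  1.39844201e+00] [-1.72354320e-01  9.44492006e-02  1.97080662e+00 -4.44089210e-16
  1.07633683e+00 -1.74315065e+00]
0.4 0.35 0.35 [ 5.08441312e-01  4.78127786e-01  1.72280701e+00 -4.44089210e-16
  9.40657858e-01  2.07923764e+00] [ 5.08441312e-01  4.78127786e-01  1.72280701e+00 -4.44089210e-16
  9.40657858e-01 -1.06235501e+00]
0.4 0.35 0.45 [ 5.08441312e-01  3.47657082e-01  1.61097153e+00 -4.44089210e-16
  1.18296405e+00  2.07923764e+00] [ 5.08441312e-01  3.47657082e-01  1.61097153e+00 -4.44089210e-16
  1.18296405e+00 -1.06235501e+00]
0.4 0.1 0.35 [-2.75987085e-02  3.40482393e-01  2.00326198e+00 -4.44089210e-16
  7.97848276e-01  1.54319762e+00] [-2.75987085e-02  3.40482393e-01  2.00326198e+00 -4.44089210e-16
  7.97848276e-01 -1.59839504e+00]
0.4 0.1 0.45 [-2.75987085e-02  1.71953954e-01  1.87269019e+00 -4.44089210e-16
  1.09694851e+00  1.54319762e+00] [-2.75987085e-02  1.71953954e-01  1.87269019e+00 -4.44089210e-16
  1.09694851e+00 -1.59839504e+00]
```

View pics/w_cass.png

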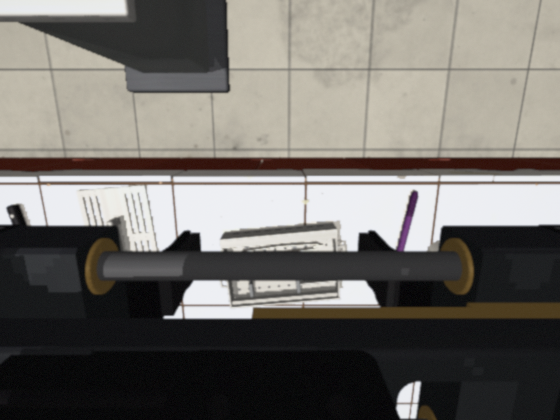

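View pics/w_right.png

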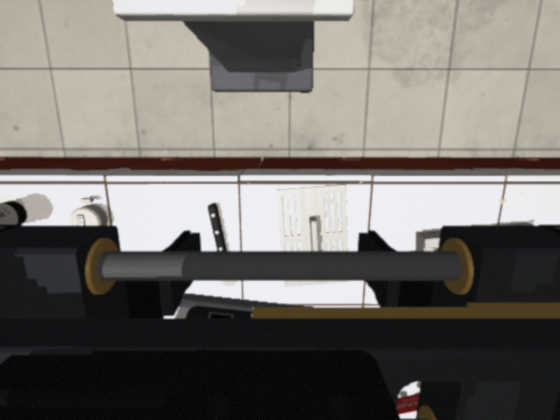

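The gripper hides the lower half of the wrist view: the cassette appears at (282,262), the cover at (315,235), and the spatula at (220,230). Moving the flange further out in x will bring them into the clear upper part.

```bash
python3 - <<'E'
from h import *
q=tool(np.pi).as_quat()
r.move_ptp([.52,.06,.46],q); shot("w2_right")
r.move_ptp([.57,.36,.36],q); shot("w2_cass")
print(r.get_time())
a=cv2.imread("pics/w2_right.png")[:290,60:500];b=cv2.imread("pics/w2_cass.png")[:290,60:500]
cv2.imwrite("pics/c2.png",np.vstack([a,b]))
W=world(np.load("w2_right.npz"));print(W[20:260:40,280].round(4))
E
```

```text
4.3917
[[ 0.1096  0.0634 -0.6881]
 [ 0.3658  0.0619 -0.0032]
 [ 0.4161  0.062   0.0015]
 [ 0.4685  0.0621  0.0007]
 [ 0.5247  0.0622 -0.0019]
 [ 0.5688  0.0622  0.0503]]
```

View pics/c2.png

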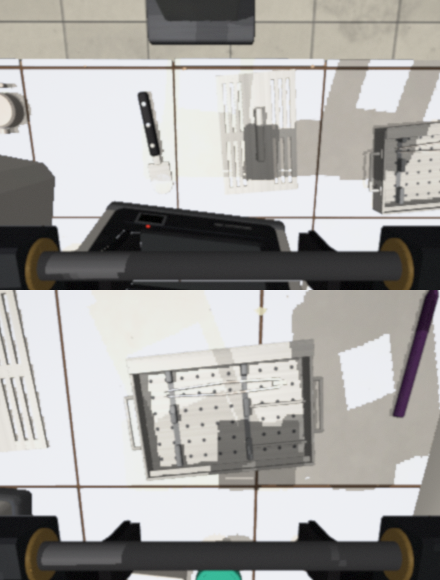

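The crop shows everything in the clear. On top are the spatula, with its handle at (150,123) and blade at (160,177), and the cover with its bar at (260,135). Below is the cassette, with its lip along the upper edge from (128,362) to (313,347), the forceps beneath the lip, and ribs at (172,418) and (247,410). Now I'll measure.

```bash
python3 - <<'E'
from h import *
f=np.load("w2_right.npz");W=world(f);g=f["pixels"].astype(int);Z=W[...,2]
v,u=np.mgrid[:420,:560]
def rect(P,n):
    c,s,a=cv2.minAreaRect((P[:,:2]*1000).astype(np.float32)); print(n,len(P),np.round(c,1),np.round(s,1),round(a,2),'med z',np.median(P[:,2]).round(4))
    return c
def line(P):
    d=P[:,:2]-P[:,:2].mean(0); _,s,vt=np.linalg.svd(d,full_matrices=False); return np.degrees(np.arctan2(vt[0,1],vt[0,0]))%180
cnt=(abs(W[...,0]-.45)<.04)&(v<230)&(abs(Z)<.01)&(abs(W[...,1]-.0275)<.01)
print("counter z",np.median(Z[cnt]),Z[cnt].std())
m=(g.max(2)<90)&(v<140)&(u>190)&(u<230)&(v>80); P=W[m]; P=P[P[:,2]>.004]; rect(P,"handle"); print(line(P), P[:,:2].mean(0), P[:,2].min(),P[:,2].max())
m=(Z>.0075)&(v<190)&(v>60)&(u>290)&(u<350); P=W[m]; rect(P,"bar"); 
m=(Z>.020)&(v<190)&(v>60)&(u>290)&(u<350); P=W[m]; rect(P,"bartop"); print(line(P),P[:,:2].mean(0),P[:,2].max())
m=(Z>.0015)&(v<200)&(v>60)&(u>270)&(u<365);m=cv2.morphologyEx(m.astype(np.uint8),cv2.MORPH_OPEN,np.ones((3,3)))>0;P=W[m];rect(P,"cover");print(line(P))
f=np.load("w2_cass.npz");W=world(f);Z=W[...,2]
R_=(v<200)&(v>30)&(u>180)&(u<390)
m=(Z>.0285)&R_;P=W[m];rect(P,"rim")
n=P[P[:,2]>.0325];rect(n,"lip");print(line(n),n[:,:2].mean(0))
m=R_&(Z>.027)&(Z<.032)&(W[...,0]>.54);P=W[m];print("farwall",len(P),line(P),P[:,:2].mean(0))
cnt=(abs(Z)<.01)&(v<200)&(W[...,1]<.25)&(W[...,1]>.23);print("counter",np.median(Z[cnt]),Z[cnt].std())
# blade
E
python3 - <<'E'
import sys; sys.path.insert(0,'.')
from h import *
# orthographic rectified view for precise picking: cassette at z=.03, 1px=.5mm
f=np.load("w2_cass.npz");K,T=f["K"],f["T"]
def ortho(f,z,x0,y0,w,h,s):
    i,j=np.mgrid[:h,:w]; P=np.stack([x0+i*s,y0+j*s,np.full(i.shape,z)],-1)  # rows +x, cols +y
    c=(P-f["T"][:3,3])@f["T"][:3,:3]; p=c@f["K"].T; p=p/p[...,2:]
    return cv2.remap(f["pixels"][:,:,::-1].copy(),p[...,0].astype(np.float32),p[...,1].astype(np.float32),cv2.INTER_LINEAR)
a=ortho(f,.03,.42,.25,480,320,.0005)
b=ortho(np.load("w2_right.npz"),.002,.36,-.07,520,370,.0005)
b=cv2.copyMakeBorder(b,0,0,0,0,0); a=cv2.copyMakeBorder(a,0,0,0,40,cv2.BORDER_CONSTANT)
im=np.vstack([a,b[:280]]); 
for k in range(0,520,40): cv2.line(im,(k,0),(k,5),(0,0,255),1); cv2.line(im,(k,320),(k,325),(0,0,255),1)
for k in range(0,600,40): cv2.line(im,(0,k),(5,k),(0,0,255),1)
cv2.imwrite("pics/ortho.png",im)
E
```

```text
counter z -0.001683011789873512 0.0008576620655991888
handle 408 [430.8   7.9] [61.2 97.5] 9.15 med z 0.0123
11.852049744977954 [ 0.43784706 -0.03320238] 0.004162939201827753 0.43832335770562536
bar 499 [454.6 105.3] [70.9 53.7] 51.12 med z 0.025
bartop 457 [454.6 105.3] [70.9 53.7] 51.12 med z 0.0252
13.469922998161726 [0.4597116  0.10969917] 0.43832335770562536
cover 777 [459.7 113.5] [156.5 103.7] 5.03 med z 0.0231
178.80672135884708
rim 3940 [501.1 363.6] [116.4 171.9] 5.38 med z 0.0331
lip 2812 [473.8 361.1] [ 61.  171.5] 5.38 med z 0.0334
95.69337757155249 [0.45342291 0.3581227 ]
farwall 592 93.36435584813094 [0.55624672 0.36262756]
counter -0.0015538198917371404 0.0007636845489239405
```

View pics/ortho.png

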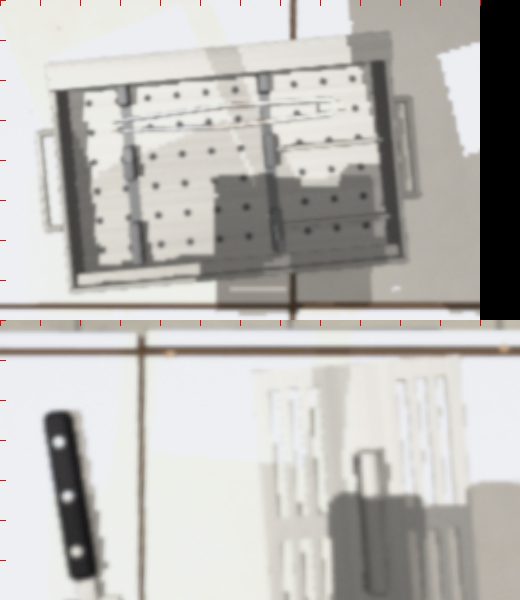

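The orthographic view confirms the cassette at yaw about +5.4° with its lip on the near side. The blade pocket is at right (330,185), the spatula handle runs from (58,415) to (83,578), and the cover bar runs along x. I'll refine the measurements with depth outliers removed.

```bash
python3 - <<'E'
from h import *
v,u=np.mgrid[:420,:560]
def rect(P,n):
    c,s,a=cv2.minAreaRect((P[:,:2]*1000).astype(np.float32))
    d=P[:,:2]-P[:,:2].mean(0); vt=np.linalg.svd(d,full_matrices=False)[2][0]
    print(n,len(P),np.round(c,1),np.round(s,1),round(a,2),'line',(np.degrees(np.arctan2(vt[1],vt[0]))%180).round(2),'mean',(P.mean(0)*1000).round(1),'zmed',np.median(P[:,2]).round(4))
for name in("w2_right","top0"):
    f=np.load(name+".npz");W=world(f);g=f["pixels"].astype(int);X,Y,Z=W.transpose(2,0,1)
    ok=(f["depth"]>.1)&(Z<.1)&(X>.35)&(X<.56)
    top=name=="top0"; zo=0 if top else .0016
    Z=Z+zo
    rect(W[ok&(g.max(2)<90)&(Z>.007)&(Y<0)&(Y>-.07)&(X<.5)],"handle")
    rect(W[ok&(Z>.0015)&(Z<.02)&(Y<0.0)&(Y>-.07)],"spatula")
    rect(W[ok&(Z>.018)&(Y>0.07)&(Y<.15)&(X<.52)],"bar")
    m=ok&(Z>.0015)&(Y>.04)&(Y<.19); m=cv2.morphologyEx(m.astype(np.uint8),cv2.MORPH_OPEN,np.ones((3,3)))>0
    rect(W[m&(Y<.2)&(X<.545)],"cover")
    if top: rect(W[ok&(Z>.027)&(Y>.25)&(Y<.48)|(f["depth"]>.1)&(Z>.027)&(Z<.045)&(Y>.25)&(Y<.48)&(X>.4)&(X<.58)],"cass")
E
```

```text
handle 513 [447.7 -33. ] [81.6 11.5] 9.08 line 9.26 mean [447.1 -32.2  11.9] zmed 0.0123
spatula 1593 [462.7 -35.8] [194.8  67.3] 0.39 line 5.41 mean [482.5 -30.    6.9] zmed 0.0061
bar 446 [460.6 113.5] [68.9 10.3] 4.62 line 4.7 mean [459.9 112.8  24.6] zmed 0.025
cover 6863 [460.8 113.6] [160.3 104.4] 4.71 line 4.86 mean [456.9 113.4   3.2] zmed 0.0018
handle 69 [448.  -34.2] [81.  11.7] 9.28 line 9.16 mean [448.1 -33.8  13. ] zmed 0.0131
spatula 420 [463.3 -35.6] [ 69.3 193.2] 89.59 line 1.97 mean [468.5 -34.4   6.1] zmed 0.0043
bar 65 [462.7 113.9] [66.3  9.7] 4.36 line 3.82 mean [462.1 113.8  25.8] zmed 0.0261
cover 137 [487.2 120.2] [116.5  39.9] 17.15 line 13.14 mean [473.2 115.7  14.5] zmed 0.0072
cass 345 [503.3 363.1] [117.  172.6] 5.16 line 99.72 mean [478.6 360.1  32.7] zmed 0.0325
```

```bash
cat >> h.py <<'E'
TIP=.1822; d=np.pi/180
CASS=np.array([.5022,.3634,0]); CY=5.35*d
RC=R.from_euler('z',CY)
SPAT=np.array([.4562,-.0320,0]); SY=9.2*d
COV=np.array([.4610,.1137,0]); VY=4.7*d
def tcp(Ro,p,g,ztip):
    """tool pose gripping an object (rotation Ro, origin p) at local point g (x,y), tips at local height ztip"""
    return np.array(p)+Ro.apply([g[0],g[1],ztip+TIP]), (Ro*R.from_euler('x',np.pi))
E
cat > spat.py <<'E'
from h import *
G=(-.012,0); ZT=.0085
pick=tcp(R.from_euler('z',SY),SPAT,G,ZT)
p=11.3*d
Rs=R.from_euler('z',CY+np.pi/2)*R.from_euler('y',p)
def place(h):  # blade tip (local 0.089,0,0) at cassette (15,76.5,4+h)
    tip=CASS+RC.apply([.015,.0765,.004+h]); return tcp(Rs,tip-Rs.apply([.089,0,0]),G,ZT)
E
python3 - <<'E'
from spat import *
for n,(p,o) in dict(pick=pick,place=place(.0015),placeup=place(.06)).items(): print(n,p.round(4),r.inverse_kinematics(p,o.as_quat()))
p,o=place(.0015); 
for sx in(-.0095,.0095): print('corner z',(p+o.apply([sx,0,TIP]))[2])
P,O=pick; q=O.as_quat()
r.move_ptp(P+[-.03,0,.26],q); r.move_ptp(P+[0,0,.06],q); r.move_straight(P,vel=.1); r.grab(40)
print("w",r.get_gripper_width(),r.get_gripper_force(),r.get_ft_force())
r.move_straight(P+[0,0,.03],vel=.08); r.hold(.3)
print("w",r.get_gripper_width(),r.get_gripper_force(),r.get_ft_force(),r.get_time())
E
```

```text
pick [ 0.4444 -0.0339  0.1907] [-3.27910646e-01  7.12398859e-01  2.02965519e+00 -8.88178420e-16
  3.99538606e-01  1.08231539e+00]
place [0.5158 0.3796 0.2123] [ 0.4953605   0.81212457  1.48550923 -0.22614962  0.93435274  0.54498747]
placeup [0.5158 0.3796 0.2708] [ 0.4953605   0.72927152  1.46361382 -0.21107879  1.03661537  0.5177448 ]
corner z 0.035487273536444486
corner z 0.031764296795836644
w 0.013298680520486494 39.99930381774902 [-0.29135409 -0.29522924 -0.39197782]
w 0.013172221653610506 39.999167919158936 [ 0.10366053  0.25780439 -1.22736196] 9.9
```

```bash
python3 - <<'E'
from spat import *
P,O=pick; q=O.as_quat()
r.move_straight(P+[-.03,0,.25],vel=.2)
p,o=place(.05); r.move_ptp(p+[0,0,.08],o.as_quat()); r.move_straight(p,vel=.12)
p,o=place(.0015); r.move_straight(p,vel=.06)
print(r.get_gripper_width(),r.get_ft_force(),r.get_time(),(p-r.get_eef_pos()))
f=grab_frame("side"); im=f["pixels"][:,:,::-1]
f2=grab_frame("top")["pixels"][:,:,::-1]
a=cv2.resize(im[220:340,170:330],None,fx=4,fy=4,interpolation=cv2.INTER_CUBIC)
cv2.imwrite("pics/place.png",a)
E
```

```text
0.013054804118004802 [-0.16753955 -0.09566727 -0.41480663] 14.4417 [-1.78304379e-04 -9.27442753e-05 -2.28653824e-04]
```

View pics/place.png

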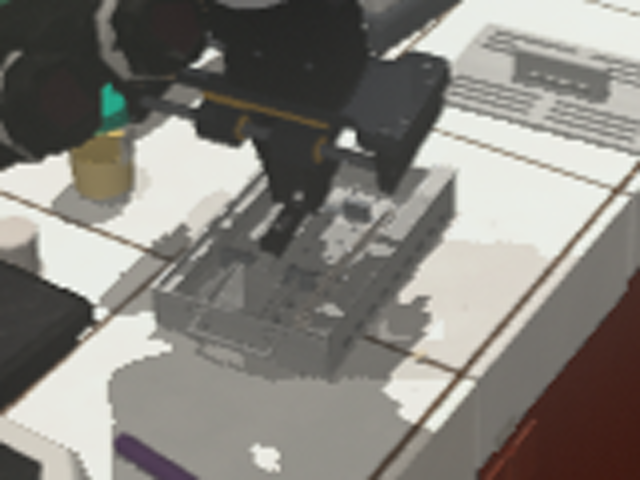

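The side view shows the handle gripped over the cassette at (290,225), with the blade down in the pocket at (230,275). I'll release it, back off and look with the wrist camera.

```bash
python3 - <<'E'
from spat import *
r.open_gripper(); print(r.get_gripper_width(),r.get_ft_force())
p,o=place(.0015); r.move_straight(p+[0,0,.08],vel=.2)
r.move_ptp([.59,.37,.34],tool(np.pi).as_quat()); shot("w3"); print(r.get_time())
f=np.load("w3.npz"); b=f["T"]; i,j=np.mgrid[:280,:400]
P=CASS+RC.apply(np.stack([-.07+i*.0005,-.1+j*.0005,np.full(i.shape,.012)],-1).reshape(-1,3))
c=(P-b[:3,3])@b[:3,:3]; q=c@f["K"].T; q=(q/q[:,2:]).reshape(280,400,3).astype(np.float32)
a=cv2.remap(f["pixels"][:,:,::-1].copy(),q[...,0],q[...,1],cv2.INTER_LINEAR)
cv2.imwrite("pics/o3.png",cv2.resize(a,None,fx=2,fy=2))
W=world(f); L=(W-CASS)@RC.as_matrix(); g=f["pixels"].max(2)
m=(g<70)&(abs(L[...,0]-.015)<.03)&(L[...,1]>-.072)&(L[...,1]<.03)&(L[...,2]>.008)&(L[...,2]<.05)
Q=L[m]; print(len(Q),cv2.minAreaRect((Q[:,:2]*1000).astype(np.float32)),np.percentile(Q[:,2],[5,50,95]))
E
```

```text
0.08682165908243385 [-0.12899535 -0.56407453  0.57709763]
17.9833
1038 ((23.740272521972656, -18.85702133178711), (84.90225219726562, 50.32631301879883), 73.39781188964844) [0.0144877  0.01644959 0.01784411]
```

View pics/o3.png

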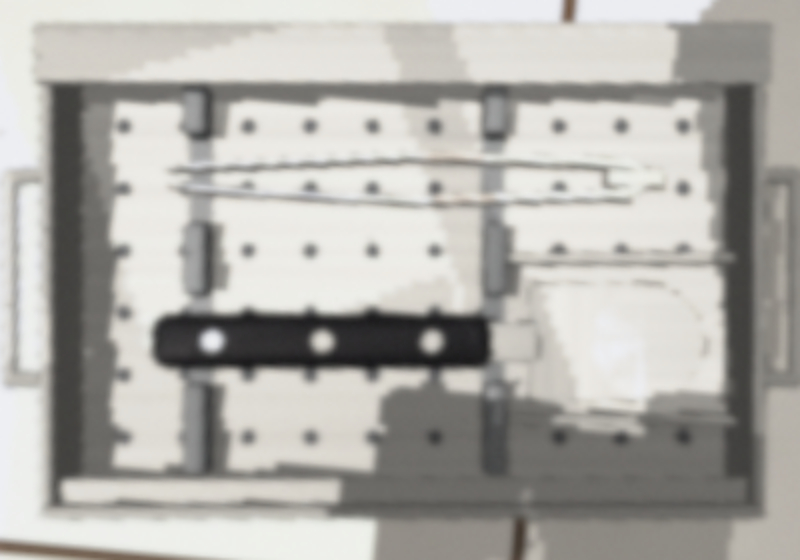

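The orthographic view, in the cassette frame at 4 px/mm, shows the spatula flat. Its handle is centred at row 340 (x = 15 mm) in both notches, the blade is in the pocket, and the forceps are undisturbed. The cover is next.

```bash
cat > cov.py <<'E'
from h import *
Z90=R.from_euler('z',np.pi/2); ZT=.013
def pose(Ro,o):
    p,t=tcp(Ro,o,(0,0),ZT); return p,(Ro*Z90*R.from_euler('x',np.pi)).as_quat()
PICK=pose(R.from_euler('z',VY-np.pi/2),COV)
def at(a,ex,ez,y=0.):
    """cover tipped by a deg, near lower edge at cassette (ex,y,ez) mm"""
    Ro=RC*R.from_euler('y',-a*d); e=CASS+RC.apply(np.array([ex,y,ez])/1000)
    return pose(Ro,e-Ro.apply([-.052,0,0]))
E
python3 - <<'E'
from cov import *
for n,(p,q) in dict(pick=PICK,a=at(10,-36,60),b=at(10,-36,26),c=at(10,-53.3,26),d=at(0,-53,24)).items(): print(n,p.round(4),np.round(r.inverse_kinematics(p,q),2))
P,q=PICK
r.move_ptp(P+[-.03,0,.25],q); r.move_ptp(P+[0,0,.06],q); r.move_straight(P,vel=.1); r.grab(60)
print("w",r.get_gripper_width(),r.get_ft_force())
r.move_straight(P+[0,0,.03],vel=.08); r.hold(.2); print("w",r.get_gripper_width(),r.get_ft_force())
r.move_straight(P+[-.03,0,.24],vel=.2)
p,q=at(10,-36,60); r.move_ptp(p+[0,0,.10],q); r.move_straight(p,vel=.15)
print("w",r.get_gripper_width(),r.get_ft_force(),r.get_torque(),r.get_time())
f=grab_frame("side"); np.savez("s4.npz",**{k:f[k] for k in("pixels","depth","K","T")})
cv2.imwrite("pics/s4.png",cv2.resize(f["pixels"][200:350,150:350,::-1],None,fx=4,fy=4,interpolation=cv2.INTER_CUBIC))
E
```

```text
pick [0.461  0.1137 0.1952] [ 0.01  0.71  1.96 -0.    0.47  1.49]
a [0.4836 0.3617 0.2613] [ 0.47  0.67  1.65 -0.1   0.66  0.45]
b [0.4836 0.3617 0.2273] [ 0.47  0.73  1.66 -0.12  0.59  0.47]
c [0.4664 0.36   0.2273] [ 0.48  0.72  1.7  -0.12  0.57  0.49]
d [0.5012 0.3633 0.2192] [ 0.45  0.77  1.58 -0.    0.8   0.35]
w 0.009487212916871853 [-0.102263    0.71077019 -0.21360055]
w 0.009039819904831806 [ 0.44642024  0.16553935 -2.41929185]
w 0.00935018205500759 [ 0.25220724  0.46810027 -2.09472095] [-0.11397526  0.19761362 -0.01935793] 26.8333
```

View pics/s4.png

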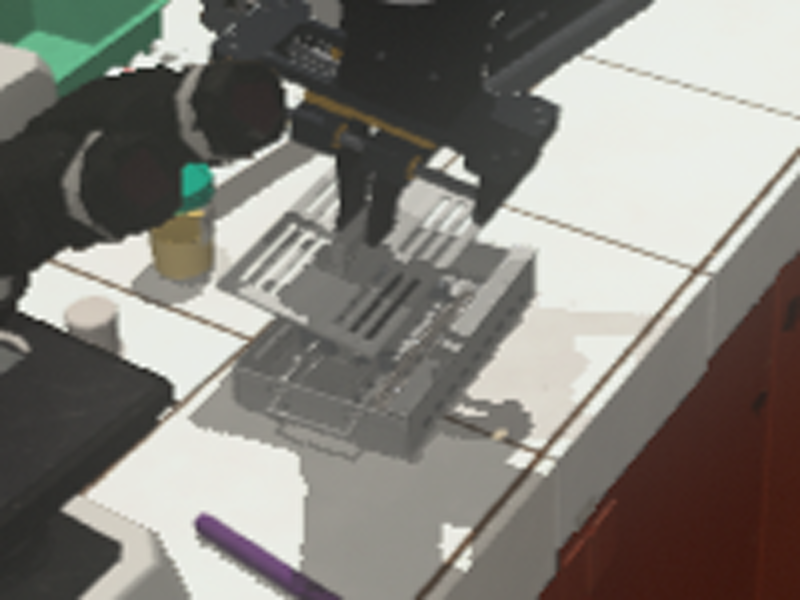

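The side view shows the cover tipped above the cassette: far edge raised with its corner at (220,288), near edge lower with its corner at (375,355). I'll check those corners in depth before inserting.

```bash
python3 - <<'E'
from cov import *
f=np.load("s4.npz");W=world(f);L=(W-CASS)@RC.as_matrix()*1000
m=(L[...,2]>55)&(L[...,2]<90)&(L[...,1]>35)&(L[...,1]<95)&(abs(L[...,0]-15)<65)&(f["depth"]>.1)
v,u=np.where(m); s=(u>195)&(u<265)&(v>250)&(v<295); P=L[v[s],u[s]]
A=np.c_[P[:,:2],np.ones(len(P))]
for _ in range(4):
    k,*_r=np.linalg.lstsq(A,P[:,2],rcond=None); e=P[:,2]-A@k; g=abs(e)<2.5; A,P=A[g],P[g]
print(len(P),"tilt x deg",np.degrees(np.arctan(k[0])),"tilt y",np.degrees(np.arctan(k[1])),"z at x=-36:",k[2]-36*k[0]+40*k[1],"ymax",np.percentile(P[:,1],[0,1,99,100]),"x",P[:,0].min(),P[:,0].max())
E
```

```text
489 tilt x deg 9.72812249678557 tilt y 0.14001289716846363 z at x=-36: 64.76009854151845 ymax [35.07393112 35.97784089 80.98752497 83.97849531] x -37.47783335955637 67.0803019904632
```

The tilt, height and extents all match the plan, so I'll insert it with force guards.

```bash
cat > ins.py <<'E'
from cov import *
F0=None
def go(a,ex,ez,vel=.04,lim=10):
    global F0
    p,q=at(a,ex,ez); r.move_straight(p,q,vel)
    F=RC.inv().apply(r.get_ft_force()); 
    if F0 is None: F0=F
    D=F-F0; print((a,ex,ez),D.round(1),r.get_gripper_width().__round__(4),round(r.get_time(),1)); 
    return np.linalg.norm(D)<lim
E
python3 - <<'E'
from ins import *
ok=go(10,-36,45)
for s in [(10,-36,32),(10,-36,28.5),(10,-37,26),(10,-44,26),(10,-48,26),(10,-51,26),(10,-53,26)]:
    ok=ok and go(*s)
print(ok)
if ok:
  for s in [(8,-53,25.6),(6,-53,25.2),(4,-53,24.8),(2.5,-53,24.6)]:
    ok=ok and go(*s)
E
```

```text
(10, -36, 45) [0. 0. 0.] 0.0093 27.4
(10, -36, 32) [ 0.6 -1.   0.1] 0.0096 27.9
(10, -36, 28.5) [-0.1 -0.1 -1. ] 0.0094 28.1
(10, -37, 26) [-0.3 -0.4 -0.6] 0.0095 28.4
(10, -44, 26) [-0.4 -0.7 -0.2] 0.0094 28.7
(10, -48, 26) [0.5 0.  0.7] 0.0095 29.0
(10, -51, 26) [-0.4  0.  -0.3] 0.0093 29.2
(10, -53, 26) [ 0.8 -0.2 -0.8] 0.0095 29.5
True
(8, -53, 25.6) [ 0.3 -0.1  0.1] 0.0095 29.8
(6, -53, 25.2) [ 0.3  0.1 -0.7] 0.0096 30.1
(4, -53, 24.8) [ 0.5 -0.9  0.1] 0.009 30.4
(2.5, -53, 24.6) [-0.1 -0.3  0.1] 0.0092 30.7
```

```bash
python3 - <<'E'
from ins import *
import ins
ok=True
ok=go(2.5,-53,24.6)
for s in [(1,-52.7,24.4),(0,-52.5,24.3),(0,-52.5,24),(0,-52.5,23.7),(0,-52.5,23.4)]:
    ok=ok and go(*s,vel=.02,lim=4)
print(ok)
E
```

```text
(2.5, -53, 24.6) [0. 0. 0.] 0.0093 31.0
(1, -52.7, 24.4) [0.  0.1 0.2] 0.0097 31.4
(0, -52.5, 24.3) [ 0.  -0.1 -0.6] 0.0095 31.7
(0, -52.5, 24) [-1.1  0.3  0.7] 0.0097 32.0
(0, -52.5, 23.7) [-0.8 -0.   3.7] 0.0098 32.2
(0, -52.5, 23.4) [-1.9 -0.2  7.2] 0.0092 32.5
False
```

Contact came at z ≈ 24 as expected, so the cover is seated. I'll release it, retreat and check.

```bash
python3 - <<'E'
from ins import *
go(0,-52.5,24.0,.02); r.open_gripper(); print(r.get_gripper_width(),r.get_ft_force())
p,q=at(0,-52.5,24); r.move_straight(p+[0,0,.08],vel=.15)
r.move_ptp([.59,.37,.34],tool(np.pi).as_quat()); shot("w5"); print(r.get_time())
f=np.load("w5.npz"); b=f["T"]; i,j=np.mgrid[:280,:400]
P=CASS+RC.apply(np.stack([-.07+i*.0005,-.1+j*.0005,np.full(i.shape,.027)],-1).reshape(-1,3))
c=(P-b[:3,3])@b[:3,:3]; t=c@f["K"].T; t=(t/t[:,2:]).reshape(280,400,3).astype(np.float32)
a=cv2.remap(f["pixels"][:,:,::-1].copy(),t[...,0],t[...,1],cv2.INTER_LINEAR)
cv2.imwrite("pics/o5.png",cv2.resize(a,None,fx=2,fy=2))
L=(world(f)-CASS)@RC.as_matrix()*1000
m=(f["depth"]>.1)&(abs(L[...,0])<42)&(abs(L[...,1])<76)&(L[...,2]>20)&(L[...,2]<31)
P=L[m];A=np.c_[P[:,:2],np.ones(len(P))]
for _ in range(5):
    k=np.linalg.lstsq(A,P[:,2],rcond=None)[0]; g=abs(P[:,2]-A@k)<2; A,P=A[g],P[g]
print(len(P),"tilt",np.degrees(k[:2]).round(2),"z",k[2]+1.6)
m=(f["depth"]>.1)&(abs(L[...,0])<30)&(abs(L[...,1])<60)&(L[...,2]>40)&(L[...,2]<60)
print(cv2.minAreaRect(L[m][:,:2].astype(np.float32)),np.median(L[m][:,2])+1.6)
E
```

```text
(0, -52.5, 24.0) [0. 0. 0.] 0.0098 32.7
0.08678188671576163 [-0.16952454 -0.24892967  0.73285225]
36.2417
11441 tilt [-0.02 -0.04] z 27.37286064803909
((-0.8739595413208008, 0.084716796875), (69.33649444580078, 10.164151191711426), 89.96080017089844) 50.909664857504545
```

View pics/o5.png

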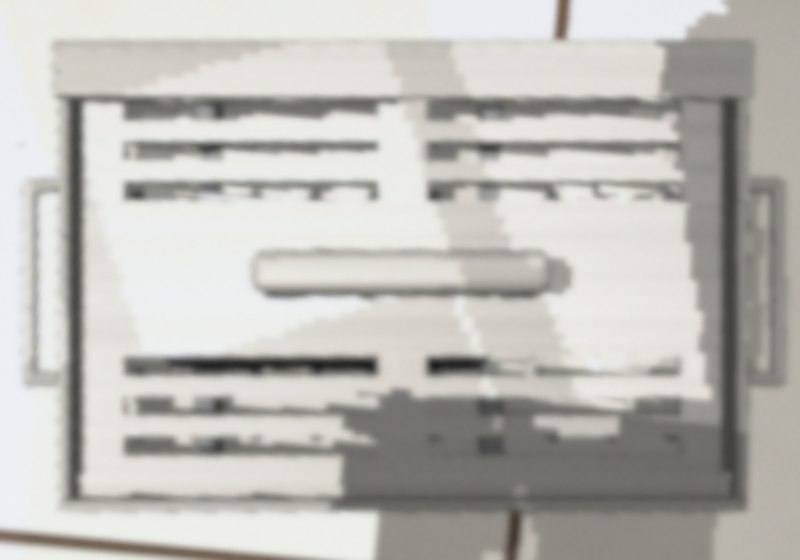

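The cover lies flat. Its tilt is about 0°, its top is at 27 mm and the bar top at 51 mm. The near edge is under the lip at row 97, and the far edge is inside the rim at row 495. The gripper is well clear, so I'll hand in.

```bash
python3 -c "
from station import r
print(r.job_done(), r.get_time())"
```

```text
the job is handed in; nothing more can be done
the job is handed in; nothing more can be done
```

The job is handed in at about 36 s of the 64 s: the spatula lies flat in its compartment beside the undisturbed forceps, and the cover is seated flat on the ledges with its near edge under the lip.

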